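# Thread the guide pin through both bushings of a slide unit and hold it there

## Task

Slide the carriage by its black knob fully home against its blue stop, so that its bushing comes into line under the fixed one. Then take the red-handled steel pin out of the grey stand, thread it point down through the upper bushing and on through the carriage's bushing, and finish holding it still there, not let go, with its point about midway between the underside of the carriage's bushing and the base plate, so that I can fit a clip to the point. Leave the glass beaker, the white dish and the dropper bottle where they are.

Things in the scene. Friction and masses are not known exactly. Their poses are not given: they have to be found in the camera images.
- slide_unit: Fixed unit. Origin on the worktop below the upper bushing's axis; z up, slide along y. Grey base plate x -40..75, y -48..168, top z 10 mm; two steel rails along y; blue column at x 46..70 mm with an arm (z 101..115, y -22..22, from x -22 mm) carrying the upper bushing; blue carriage stop at y -31 mm, 56 mm high.
- upper_mouth (a point): Centre of the top of the fixed upper brass bushing: vertical bore of 13 mm, its mouth flared to about 19 mm over the top 4 mm, 22 mm long (z 97 to 119 mm).
- lower_mouth (a point): Centre of the top of the carriage's brass bushing, of the same bore and flared mouth, 20 mm long: its top is 58 mm and its underside 38 mm above the worktop (28 mm above the base plate). It moves with the carriage.
- carriage (a joint): Aluminium carriage (60 x 138 x 12 mm, top 52 mm above the worktop) on the rails, in m along the slide unit's +y: 0 = home against the stop, bushings in line; 0.05 = farthest out. Stays where it is left; slides with about 2.5 N plus 4 N per m/s.
- knob_grip (a point): Point on the axis of the carriage's black upright round knob, 18 mm across, straight-sided from 68 to 98 mm above the worktop, top at 102 mm; this point is 85 mm above the worktop and 90 mm from the lower bushing's axis towards the slide unit's +y. Pushing the knob towards -y drives the carriage home.
- pin: Loose pin, 154 mm long, about 0.1 kg: steel shank 10 mm thick, 110 mm long with a 5 mm tapered point, then a collar 26 mm across, 4 mm thick, then a round red grip 20 mm across, 40 mm long. Origin at the point; z along the pin to the grip. It hangs point down in the stand by its collar, point 10 mm above the worktop; lift it over 110 mm to free it.
- pin_point (a point): The very point of the pin (the body's origin).
- pin_grip (a point): On the pin's axis in the middle of the red grip's length, 136 mm above the point.
- pin_stand: Grey bridge-shaped stand for the pin, fixed to the worktop, 76 x 80 mm at the foot and 60 x 64 mm at the top, top at 120 mm with a 13 mm vertical through hole at the centre. Origin on the worktop below the hole.
- beaker: Bystander: small glass beaker, 51 mm across, 68 mm high. Origin at the centre of its underside.
- dish: Bystander: white evaporating dish, 87 mm across, 30 mm high. Origin at the centre of its underside.
- bottle: Bystander: amber dropper bottle, 39 mm across, 110 mm high. Origin at the centre of its underside.

How it is judged:
By the outcome, as a careful person would: the job done as asked, in the order asked, and still so for the second after the job is handed in, while the arm keeps its last pose, push and grip.
It also fails if it takes over 58 s, if anything falls off the work surface, if the arm or the gripper's body presses on something with over 40 N, if the wrist force passes 120 N, or if a joint passes its speed limit or range.

## Robot

A 7-joint arm with a two-finger parallel gripper is mounted at the origin on a cart in front of the work surface, level with it; the furniture and walls round the work are solid. World frame = base frame: x ahead of the robot, y to its left, z up, the work surface at z = 0. Lengths are in m, angles in rad, forces in N, time in s.
With the tool pointing down it reaches from about 0.4 to 0.85 m from the base axis. Payload 10.4 kg.
Tool frame: the origin (TCP) lies between the finger pads; the fingertips stand manip.finger_overhang ahead of it and the grasp point (between the pads) lies 11 mm behind it (manip.finger_overhang is the distance from the TCP to the fingertips, in m); x points along the fingers, z is the direction in which the jaws open and shut, and the axes are right-handed (so a half turn about x gives the same grasp; the last joint's range is limited). The gripper opens to 85 mm and grips with 20 to 120 N. Pads are 22 mm wide; open, the fingers measure 114 mm over their backs; the gripper's body (76 mm by 85 mm) begins 54 mm behind the grasp point. The pads swing forward as they close: fully open they stand 13 mm farther back than shut.
Start: joints at [1.121, 0.332, -0.065, 1.46, 0.022, 1.35, -0.088], TCP at [0.259, -0.569, 0.239] pointing down, gripper open.
Joint ranges: [-2.6, 2.6], [-0.5, 2.12], [-1.47, 1.34], [0.16, 2.42], [-1.27, 4.41], [0.06, 2.06], [-2.6, 2.6]. Speed limits (rad/s): [2.22, 2.22, 2.79, 2.79, 3.14, 3.14, 3.14].

## Interface

Orientations are given as a unit quaternion [x, y, z, w].
In Python, from workcell import get_obs, camera, workorder, manip gives the robot as it stands. The module is installed in compiled form; this text tells all that it offers.
- The arm moves only by the tool play_rows, never from a script. Its argument "increments" is text: rows parted by semicolons, each of 4 numbers parted by spaces: the shift along the tool's x, y, z in m, then the turn about the tool's x in rad. A call has 1 to 20 rows; each row shifts and turns the pose as measured when the row begins, along the tool's axes as they then stand; what a row does not reach is not made up. A row lasts 1/10 s, in which the tool goes at most 50 mm and 8.59 degrees, less where a joint would pass 70% of its speed; a pose out of reach is approached as far as the arm can. A call is refused whole if a number of a shift passes 0.05 or a number of a turn 0.15, either way. A call with a gripper value outside its range is refused whole. "hand" is the gripper command: -1 is fully open, 1 is shut, values between are in proportion, set as the call begins (left out, the last holds). The fingers move at their own pace and stop on an object; "squeeze" is the grip in N (left out, the last holds). Time passes only in rows, so rows that do not move let the fingers close. It gives the time, the measured TCP pose, the force and the opening at its end, in the units of the state.
- get_obs(): the state, without advancing time (a new reading comes with each control period).
- camera(name): name is "scene" or "top" or "wrist"; returns a dict with "img" (480x640x3 uint8, blue, green, red), "fov_y" (degrees; the focal length in pixels is half the picture's height over the tangent of half this angle, whatever the lens; pixels are square), "cx", "cy" (the principal point, pixels), "R" (3x3) and "t" (3): a world point X has camera coordinates R X + t; the wrist camera has in their place "tool_from_camera" (4x4, takes a point from camera to tool coordinates, whose origin is the TCP and whose axes are the tool frame's). Camera axes: x right, y down, z forward; pixel columns grow to the right and rows downward; lengths in m; the calibration is good to about 2 mm. A picture is of the moment at which its call begins: read the wrist's pose just before it. There is no depth.
- workorder.hand_in(): hands the job in, once; it reports no verdict.
The state is a dict: "clock": time; "joint_pos": joint angles; "joint_velocities": joint speeds; "tau": joint torques, N m; "position": TCP position; "ee_rot": TCP orientation; "ft_force": force on the tool from outside, world axes, zero at the start; "torque": the same for the moment, N m; "grip_width": opening from 0.0 (shut) to 1.0 (fully open).
Only numpy, scipy, OpenCV 4.12 (cv2) and the standard library are available. Lean on these libraries where they do the work, as an engineer would, in place of code of your own. Each camera call takes 0.05 s, during which the arm holds its last target.

## Working session

There is one attempt and no reset: what is moved stays moved. The work goes in short steps, Python scripts to look and compute and a tool call to move; the robot and the scene stay as the last step left them, time stands still between calls to the robot, and variables do not carry over. Pictures are saved under pics/ and viewed, and the job is handed in when it is done.

Besides the shell and the picture viewer there is one more tool, called after "Request:" by a JSON object that holds its "api" and its "payload". play_rows: Moves the arm, as the interface text tells. Its arguments: {"type":"object","properties":{"increments":{"type":"string"},"hand":{"type":"number"},"squeeze":{"type":"number"}},"required":["increments"]}

```bash
mkdir -p pics; ls; cat > h.py <<'E'
import numpy as np, cv2
from workcell import get_obs, camera, workorder, manip
from scipy.spatial.transform import Rotation as Rn
def f(c): return c["img"].shape[0]/2/np.tan(np.radians(c["fov_y"])/2)
def ray(c,u,v,obs=None):
    d=np.array([(u-c["cx"])/f(c),(v-c["cy"])/f(c),1.])
    if "R" in c:
        R=np.array(c["R"]);t=np.array(c["t"]); return -R.T@t, R.T@d
    T=np.array(c["tool_from_camera"]); Rt=Rn.from_quat(obs["ee_rot"]).as_matrix()
    return Rt@T[:3,3]+obs["position"], Rt@T[:3,:3]@d
def onz(c,u,v,z,obs=None):
    o,d=ray(c,u,v,obs); return o+d*(z-o[2])/d[2]
def proj(c,X,obs=None):
    X=np.array(X,float)
    if "R" in c: p=np.array(c["R"])@X+np.array(c["t"])
    else:
        T=np.array(c["tool_from_camera"]); Rt=Rn.from_quat(obs["ee_rot"]).as_matrix()
        p=np.linalg.inv(T)@np.append(Rt.T@(X-obs["position"]),1); p=p[:3]
    return f(c)*p[0]/p[2]+c["cx"], f(c)*p[1]/p[2]+c["cy"]
E
python3 - <<'E'
from h import *
o=get_obs(); print(o); print(manip.finger_overhang, [a for a in dir(manip) if a[0]!='_'])
print(Rn.from_quat(o["ee_rot"]).as_matrix().round(3))
for n in ["scene","top","wrist"]:
    c=camera(n); cv2.imwrite(f"pics/{n}0.png",c["img"]); print(n,{k:np.array(v).round(4).tolist() for k,v in c.items() if k!="img"})
    if "R" in c: print(ray(c,320,240))
E
```

```text
pics
{'clock': 0.0, 'joint_pos': array([ 1.12137109,  0.33287159, -0.06472346,  1.46097095,  0.0216327 ,
        1.34988326, -0.08848813]), 'joint_velocities': array([ 1.03105505e-03,  8.81625711e-04, -8.64305719e-04,  1.26705564e-03,
        5.39081375e-05, -7.92719460e-04, -3.46114843e-04]), 'tau': array([ 1.17736905e-03, -6.25439072e+01,  4.99272044e-02, -3.91602552e+01,
        1.62450713e-02,  9.98746196e-03, -7.04300362e-06]), 'position': array([ 0.25858373, -0.56859039,  0.23850202]), 'ee_rot': array([ 0.38298712,  0.59501056, -0.38249282,  0.59412334]), 'ft_force': array([ 0.47141759,  0.01199457, -1.48419657]), 'torque': array([-0.02105592,  0.00446415, -0.00144462]), 'grip_width': 1.001353913105294}
0.008 ['MotionError', 'finger_overhang']
[[-0.001  0.91   0.414]
 [ 0.001  0.414 -0.91 ]
 [-1.    -0.    -0.001]]
scene {'fov_y': 47.029, 'cx': 322.7618, 'cy': 256.0394, 'R': [[-0.8533, -0.5213, 0.0126], [-0.3074, 0.4833, -0.8197], [0.4213, -0.7033, -0.5726]], 't': [0.4908, 0.2517, 1.2236]}
(array([-0.01927908,  0.99477656,  0.90078978]), array([ 0.43447102, -0.71476845, -0.54882753]))
top {'fov_y': 51.2418, 'cx': 313.2568, 'cy': 236.7375, 'R': [[0.0076, -0.9998, -0.0165], [-0.9938, -0.0057, -0.1109], [0.1108, 0.0172, -0.9937]], 't': [0.0472, 0.5743, 1.3751]}
(array([0.41804055, 0.02676407, 1.43088894]), array([ 0.10443781,  0.00372619, -0.99463707]))
wrist {'fov_y': 65.1873, 'cx': 314.7254, 'cy': 242.9168, 'tool_from_camera': [[-0.0006, -0.2995, 0.9541, -0.134], [-0.0002, -0.9541, -0.2995, 0.0761], [1.0, -0.0004, 0.0005, -0.0013], [0.0, 0.0, 0.0, 1.0]]}
```

View pics/scene0.png

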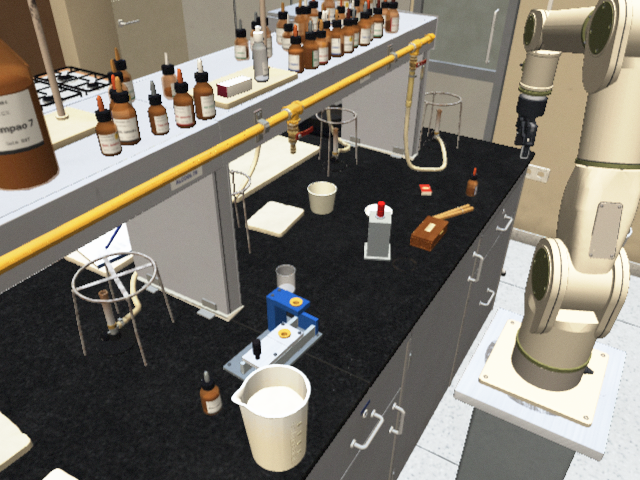

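View pics/top0.png

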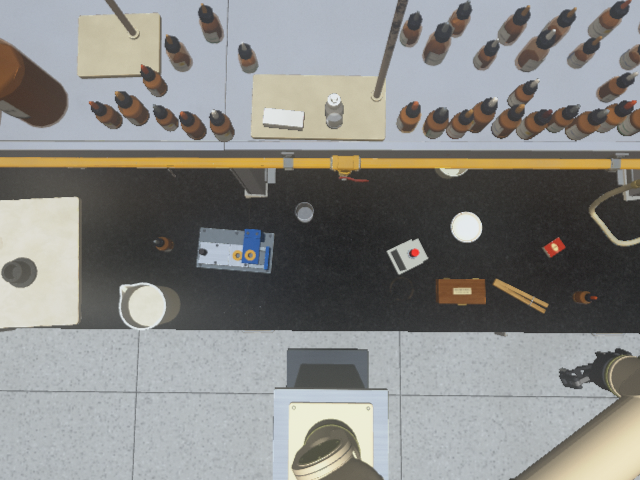

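```bash
python3 - <<'E'
from h import *
a=cv2.imread("pics/top0.png"); b=cv2.imread("pics/scene0.png")
p=cv2.resize(a[215:285,185:285],(800,560),interpolation=cv2.INTER_CUBIC)
q=cv2.resize(b[280:390,215:335],(600,550),interpolation=cv2.INTER_CUBIC)
r=cv2.resize(a[225:285,380:440],(300,300),interpolation=cv2.INTER_CUBIC)
s=cv2.resize(b[195:265,345:415],(300,300),interpolation=cv2.INTER_CUBIC)
cv2.imwrite("pics/z1.png",p);cv2.imwrite("pics/z2.png",q);cv2.imwrite("pics/z3.png",np.hstack([r,s]))
ct=camera("top");cs=camera("scene")
def blobs(img,lo,hi,box):
    h=cv2.cvtColor(img,cv2.COLOR_BGR2HSV); m=cv2.inRange(h,lo,hi); k=np.zeros_like(m); x0,y0,x1,y1=box; k[y0:y1,x0:x1]=m[y0:y1,x0:x1]
    n,l,st,ce=cv2.connectedComponentsWithStats(k)
    return [(st[i].tolist(),ce[i].round(2).tolist()) for i in range(1,n) if st[i][4]>4]
print("brass top",blobs(a,(12,110,120),(30,255,255),(190,220,280,280)))
print("brass sc",blobs(b,(12,110,120),(30,255,255),(215,280,335,390)))
print("red top",blobs(a,(0,150,80),(6,255,255),(380,225,440,285)),blobs(a,(174,150,80),(180,255,255),(380,225,440,285)))
print("red sc",blobs(b,(0,150,80),(6,255,255),(345,195,415,265)),blobs(b,(174,150,80),(180,255,255),(345,195,415,265)))
E
```

```text
brass top [([233, 251, 9, 9, 52], [236.73, 254.88]), ([245, 250, 10, 10, 59], [249.47, 254.68])]
brass sc [([290, 298, 12, 8, 81], [295.57, 301.57]), ([279, 329, 11, 9, 83], [284.08, 333.02]), ([215, 387, 3, 3, 9], [216.0, 388.0])]
red top [([411, 249, 8, 7, 45], [414.29, 252.31])] []
red sc [([378, 201, 7, 16, 87], [380.45, 207.64])] []
```

View pics/z1.png

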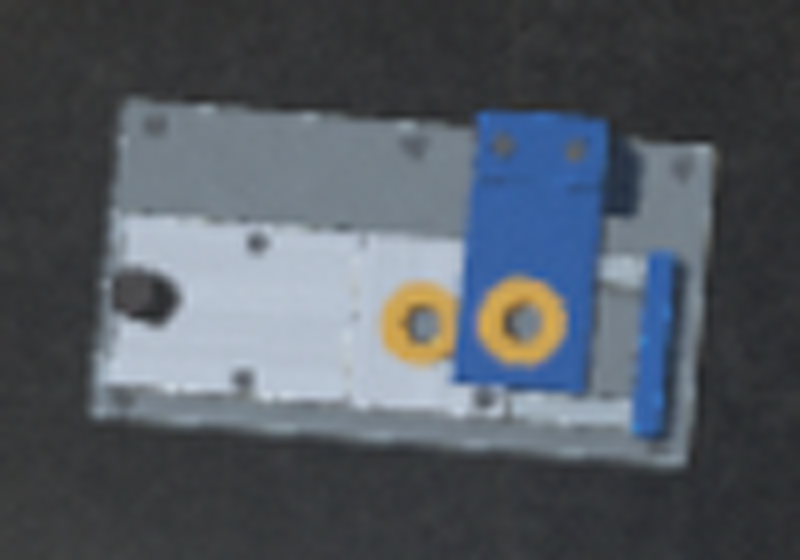

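View pics/z2.png

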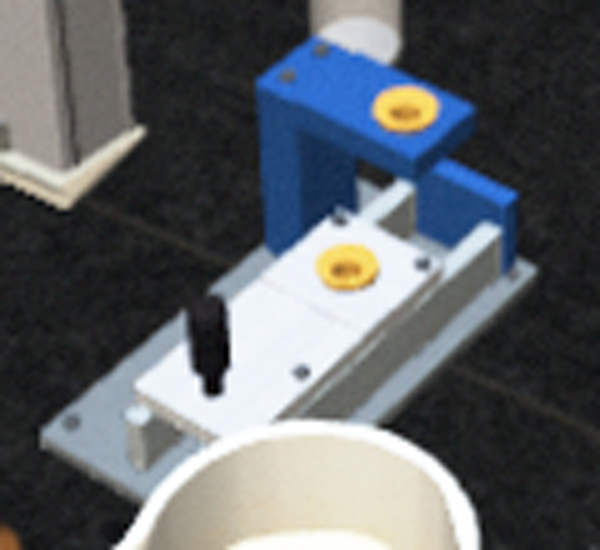

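View pics/z3.png

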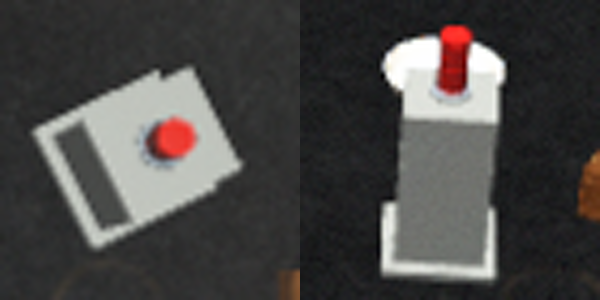

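View pics/wrist0.png

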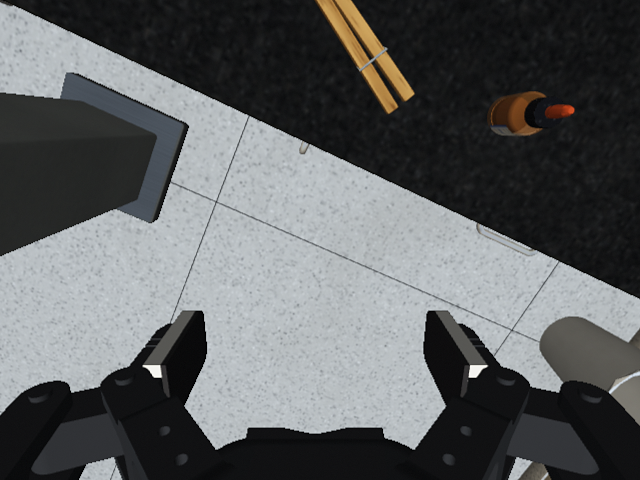

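```bash
python3 - <<'E'
from h import *
t=camera("top");s=camera("scene")
def tri(a,b):
    o1,d1=ray(t,*a);o2,d2=ray(s,*b); A=np.stack([d1,-d2],1); k=np.linalg.lstsq(A,o2-o1,rcond=None)[0]
    p=o1+d1*k[0];q=o2+d2*k[1]; return ((p+q)/2).round(4), (p-q).round(4)
ub=(250.0,254.9); lb=(237.6,255.2)
print("U",tri(ub,(295.6,301.5)),onz(t,*ub,.119),onz(s,295.6,301.5,.119))
print("L",tri(lb,(284.1,333.0)),onz(t,*lb,.058),onz(s,284.1,333.,.058))
kt=(185+130/8+.0, 215+293/8)
print("knobtop",kt,onz(t,*kt,.102), onz(s,215+207/5,280+300/5,.102))
print("redtop",onz(t,414.8,252.0,.164),onz(s,380.9,203.3,.164))
# base plate corners z=.01 from the zoom
for u,v in [(125,100),(714,147),(685,465),(92,418)]: print("plate",onz(t,185+u/8-.5,215+v/8-.5,.01).round(4))
for n,uv in dict(beaker=(304,212),dish=(466,227),bottle=(162,244)).items(): print(n,onz(t,*uv,.04).round(3))
# pipe height
for u,v in [(344,163)]: print(ray(t,u,v))
for n,p in dict(pipeL=(100,162),pipeR=(560,163)).items(): print([onz(t,*p,z).round(3).tolist() for z in (.2,.4,.6)])
for x in (.6,.65,.7,.75): print([np.round(proj(s,[x,-.05,z])).tolist() for z in (.3,.4,.5)],[np.round(proj(t,[x,-.05,z])).tolist() for z in (.3,.4,.5)])
E
```

```text
U (array([0.5154, 0.2159, 0.1183]), array([-0.0002, -0.0001, -0.    ])) [0.51526195 0.2157225  0.119     ] [0.51503548 0.21659888 0.119     ]
L (array([0.5188, 0.259 , 0.0563]), array([0.0002, 0.0001, 0.    ])) [0.51873562 0.25874422 0.058     ] [0.51759328 0.26042664 0.058     ]
knobtop (201.25, 251.625) [0.52446205 0.34897249 0.102     ] [0.52604568 0.34668836 0.102     ]
redtop [ 0.52194441 -0.20853672  0.164     ] [ 0.51992581 -0.20778519  0.164     ]
plate [0.6028 0.3768 0.01  ]
plate [0.587  0.1646 0.01  ]
plate [0.4733 0.1731 0.01  ]
plate [0.4885 0.3849 0.01  ]
beaker [0.643 0.077 0.04 ]
dish [ 0.603 -0.375  0.04 ]
bottle [0.55  0.475 0.04 ]
(array([0.41804055, 0.02676407, 1.43088894]), array([ 0.25771211, -0.04334027, -0.97836068]))
[[0.743, 0.59, 0.2], [0.69, 0.499, 0.4], [0.637, 0.407, 0.6]]
[[0.744, -0.566, 0.2], [0.691, -0.47, 0.4], [0.638, -0.374, 0.6]]
[[326.0, 173.0], [327.0, 134.0], [328.0, 91.0]] [[356.0, 213.0], [359.0, 205.0], [363.0, 196.0]]
[[309.0, 168.0], [309.0, 129.0], [309.0, 87.0]] [[356.0, 191.0], [359.0, 182.0], [363.0, 170.0]]
[[292.0, 163.0], [291.0, 125.0], [291.0, 83.0]] [[356.0, 170.0], [359.0, 158.0], [363.0, 144.0]]
[[276.0, 158.0], [274.0, 120.0], [273.0, 79.0]] [[356.0, 149.0], [359.0, 135.0], [363.0, 119.0]]
```

```bash
cat >> h.py <<'E'
def yaw(o):
    R=Rn.from_quat(o["ee_rot"]).as_matrix(); return np.degrees(np.arctan2(R[1,2],R[0,2])), R
def plan(target,yawdeg=None,step=.045,o=None):
    o=o or get_obs(); y,R=yaw(o); d=np.array(target)-o["position"]
    print("t",o["clock"].__round__(2) ,"pos",np.round(o["position"],4),"yaw",round(y,2),"tilt x",R[:,0].round(4),"F",np.round(o["ft_force"],1),"g",round(o["grip_width"],3))
    n=int(np.ceil(np.abs(d).max()/step)) or 1; turn=0
    if yawdeg is not None: turn=-np.radians((yawdeg-y+180)%360-180)
    a=y
    left=turn
    print("world delta",d.round(4),"tool delta",(R.T@d).round(4),"turn",round(turn,3),"n",n)
    k=int(np.ceil(abs(turn)/.14)); n=max(n,k)
    rows=[]
    for i in range(n):
        th=np.radians(a); z=np.array([np.cos(th),np.sin(th),0]); x=np.array([0,0,-1.]); yy=np.cross(z,x)
        t=turn/k if i<k else 0
        rows.append(f"{d@x/n:.3f} {d@yy/n:.4f} {d@z/n:.4f} {t:.3f}"); a-=np.degrees(t)
    print("; ".join(rows))
E
python3 -c "
from h import *
plan([.525,.349,.24],-4.1)
t=camera('top')
for z in (.1,.15): print(onz(t,145,305,z))"
```

```text
t 0.35 pos [ 0.2587 -0.5689  0.2392] yaw -65.55 tilt x [-1.e-04  1.e-04 -1.e+00] F [ 0.2 -0.6 -0.2] g 1.0
world delta [2.663e-01 9.179e-01 8.000e-04] tool delta [-7.000e-04  6.224e-01 -7.253e-01] turn -1.072 n 21
-0.000 0.0296 -0.0345 -0.134; -0.000 0.0340 -0.0303 -0.134; -0.000 0.0377 -0.0255 -0.134; -0.000 0.0408 -0.0202 -0.134; -0.000 0.0431 -0.0145 -0.134; -0.000 0.0447 -0.0087 -0.134; -0.000 0.0454 -0.0026 -0.134; -0.000 0.0454 0.0035 -0.134; -0.000 0.0445 0.0095 0.000; -0.000 0.0445 0.0095 0.000; -0.000 0.0445 0.0095 0.000; -0.000 0.0445 0.0095 0.000; -0.000 0.0445 0.0095 0.000; -0.000 0.0445 0.0095 0.000; -0.000 0.0445 0.0095 0.000; -0.000 0.0445 0.0095 0.000; -0.000 0.0445 0.0095 0.000; -0.000 0.0445 0.0095 0.000; -0.000 0.0445 0.0095 0.000; -0.000 0.0445 0.0095 0.000; -0.000 0.0445 0.0095 0.000
[0.38182213 0.49451404 0.1       ]
[0.38318282 0.4769412  0.15      ]
```

Request:
{"api": "play_rows", "payload": {"increments": "0 0.03 -0.034 -0.134; 0 0.034 -0.03 -0.134; 0 0.038 -0.026 -0.134; 0 0.041 -0.02 -0.134; 0 0.043 -0.015 -0.134; 0 0.045 -0.009 -0.134; 0 0.045 -0.003 -0.134; 0 0.045 0.003 -0.134", "hand": -1}}

```text
clock: 1.2
position: [0.3546, -0.2106, 0.2372]
ee_rot: [0.014, 0.708, -0.016, 0.706]
ft_force: [1.3, -0.2, 0.7]
grip_width: 1.002
```

```bash
python3 -c "
from h import *
plan([.525,.349,.22],-4.1)"
```

```text
t 1.2 pos [ 0.3546 -0.2106  0.2372] yaw -2.4 tilt x [-0.0017 -0.0033 -1.    ] F [ 1.3 -0.2  0.7] g 1.002
world delta [ 0.1704  0.5596 -0.0172] tool delta [0.015  0.5663 0.1469] turn 0.03 n 13
0.001 0.0436 0.0113 0.030; 0.001 0.0439 0.0100 0.000; 0.001 0.0439 0.0100 0.000; 0.001 0.0439 0.0100 0.000; 0.001 0.0439 0.0100 0.000; 0.001 0.0439 0.0100 0.000; 0.001 0.0439 0.0100 0.000; 0.001 0.0439 0.0100 0.000; 0.001 0.0439 0.0100 0.000; 0.001 0.0439 0.0100 0.000; 0.001 0.0439 0.0100 0.000; 0.001 0.0439 0.0100 0.000; 0.001 0.0439 0.0100 0.000
```

Request:
{"api": "play_rows", "payload": {"increments": "0 0.044 0.011 0.03; 0 0.044 0.01 0; 0 0.044 0.01 0; 0 0.044 0.01 0; 0 0.044 0.01 0; 0 0.044 0.01 0; 0 0.044 0.01 0; 0 0.044 0.01 0; 0 0.044 0.01 0; 0 0.044 0.01 0; 0 0.044 0.01 0; 0 0.03 0.008 0; 0 0 0 0"}}

```text
clock: 2.5
position: [0.5098, 0.3212, 0.2365]
ee_rot: [0.022, 0.704, -0.026, 0.709]
ft_force: [-1.2, -1.0, -0.0]
grip_width: 0.995
```

```bash
python3 -c "
from h import *
plan([.525,.349,.22],-4.1)
o=get_obs();c=camera('wrist');cv2.imwrite('pics/w1.png',c['img'])
print(proj(c,[.525,.349,.102],o),proj(c,[.5153,.216,.119],o),proj(c,[.5187,.259,.058],o))"
```

```text
t 2.5 pos [0.5098 0.3212 0.2365] yaw -3.86 tilt x [ 0.0074 -0.0059 -1.    ] F [-1.2 -1.  -0. ] g 0.995
world delta [ 0.0152  0.0278 -0.0165] tool delta [0.0164 0.0289 0.0132] turn 0.004 n 1
0.016 0.0288 0.0133 0.004
(np.float64(333.03453173364613), np.float64(194.69090720438942)) (np.float64(330.7837020731861), np.float64(366.99633617119935)) (np.float64(328.71791866458847), np.float64(284.66506012887567))
```

View pics/w1.png

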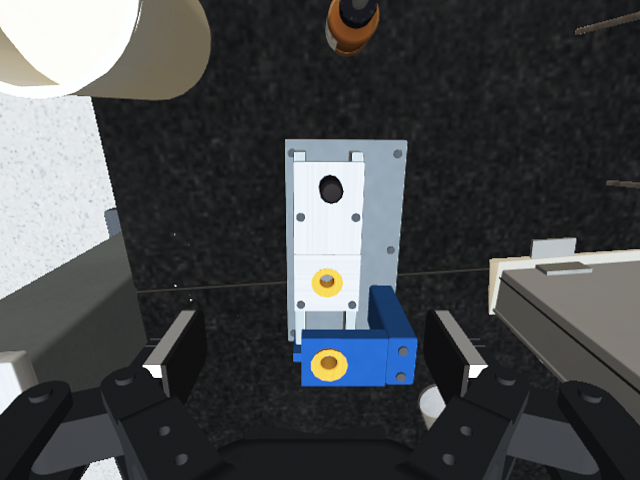

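```bash
python3 - <<'E'
from h import *
o=get_obs();c=camera('wrist');img=c['img'];h=cv2.cvtColor(img,cv2.COLOR_BGR2HSV)
m=cv2.inRange(h,(15,120,100),(32,255,255))
for ct in cv2.findContours(m,cv2.RETR_EXTERNAL,2)[0]:
    if cv2.contourArea(ct)>200:
        e=cv2.fitEllipse(ct);print(e)
        for z in (.058,.119): print(z,onz(c,*e[0],z,o))
k=(h[...,2]<75).astype(np.uint8); k[:165]=0;k[220:]=0;k[:,:300]=0;k[:,355:]=0
for ct in cv2.findContours(k,cv2.RETR_EXTERNAL,2)[0]:
    if cv2.contourArea(ct)>100: e=cv2.fitEllipse(ct);print('knob',e,cv2.boundingRect(ct))
z=cv2.resize(img[160:230,290:370],(640,560),interpolation=cv2.INTER_CUBIC);cv2.imwrite('pics/w1z.png',z)
E
```

```text
((328.70458984375, 362.3967590332031), (30.901016235351562, 35.25239562988281), 86.62477111816406)
0.058 [0.51390651 0.17487044 0.058     ]
0.119 [0.51378145 0.21842764 0.119     ]
((326.7892150878906, 280.5168762207031), (27.27383041381836, 30.09505271911621), 86.923583984375)
0.058 [0.51710847 0.26128041 0.058     ]
0.119 [0.51635739 0.28794365 0.119     ]
knob ((330.2934265136719, 186.6621856689453), (22.421689987182617, 27.5041446685791), 164.96578979492188) (319, 173, 24, 28)
```

View pics/w1z.png

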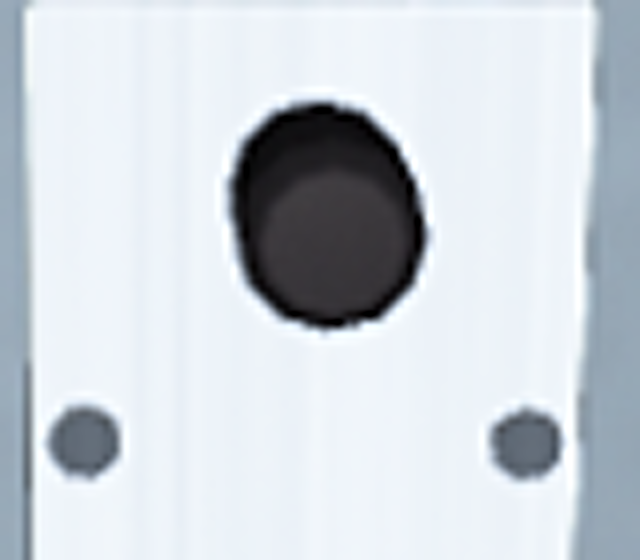

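```bash
python3 -c "
from h import *
plan([.524,.350,.13],-4.1,.03)"
```

```text
t 2.6 pos [0.5101 0.3177 0.2367] yaw -4.01 tilt x [ 0.0081 -0.0082 -0.9999] F [0.  0.2 0.7] g 1.002
world delta [ 0.0139  0.0323 -0.1067] tool delta [0.1066 0.034  0.0107] turn 0.002 n 4
0.027 0.0083 0.0029 0.002; 0.027 0.0083 0.0029 0.000; 0.027 0.0083 0.0029 0.000; 0.027 0.0083 0.0029 0.000
```

Request:
{"api": "play_rows", "payload": {"increments": "0.027 0.009 0.003 0; 0.027 0.009 0.003 0; 0.027 0.008 0.003 0; 0.025 0.008 0.003 0; 0 0 0 0"}}

```text
clock: 3.1
position: [0.5296, 0.3419, 0.1299]
ee_rot: [0.024, 0.701, -0.033, 0.712]
ft_force: [-0.5, -0.7, -0.4]
grip_width: 0.998
```

```bash
python3 -c "
from h import *
plan([.524,.350,.078],-4.1,.02)
o=get_obs();c=camera('wrist');cv2.imwrite('pics/w2.png',c['img'])
print(proj(c,[.524,.350,.102],o))"
```

```text
t 3.1 pos [0.5296 0.3419 0.1299] yaw -4.59 tilt x [ 0.0147 -0.0126 -0.9998] F [-0.5 -0.7 -0.4] g 0.998
world delta [-0.0056  0.0081 -0.0519] tool delta [ 0.0517  0.0082 -0.0071] turn -0.009 n 3
0.017 0.0025 -0.0021 -0.009; 0.017 0.0025 -0.0021 0.000; 0.017 0.0025 -0.0021 0.000
(np.float64(302.2826569696754), np.float64(281.14604696871766))
```

View pics/w2.png

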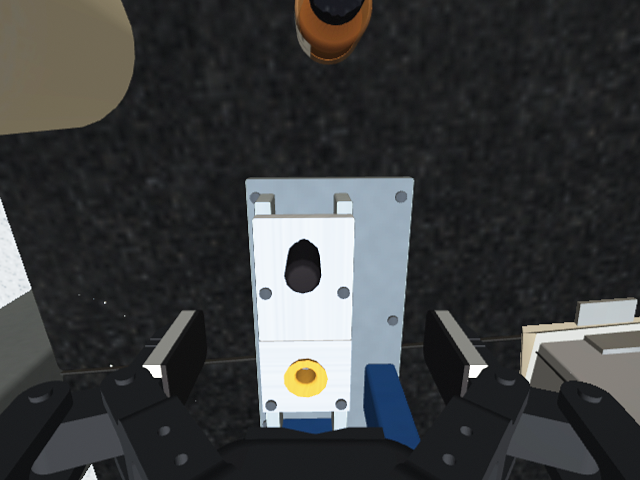

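Request:
{"api": "play_rows", "payload": {"increments": "0.017 0.004 -0.002 0; 0.017 0.003 -0.002 0; 0.016 0.003 -0.002 0; 0 0 0 0"}}

```text
clock: 3.55
position: [0.528, 0.3503, 0.0831]
ee_rot: [0.026, 0.698, -0.033, 0.714]
ft_force: [-0.2, 0.1, -0.0]
grip_width: 0.997
```

```bash
python3 -c "
from h import *
plan([.524,.352,.078],-4.1,.02)
o=get_obs();c=camera('wrist');cv2.imwrite('pics/w3.png',c['img'])
print(proj(c,[.524,.352,.102],o))"
```

```text
t 3.55 pos [0.528  0.3503 0.0831] yaw -4.84 tilt x [ 0.0223 -0.0107 -0.9997] F [-0.2  0.1 -0. ] g 0.997
world delta [-0.004   0.0017 -0.0051] tool delta [ 0.005   0.0014 -0.0042] turn -0.013 n 1
0.005 0.0013 -0.0041 -0.013
(np.float64(306.7375681326156), np.float64(351.1951563714921))
```

View pics/w3.png

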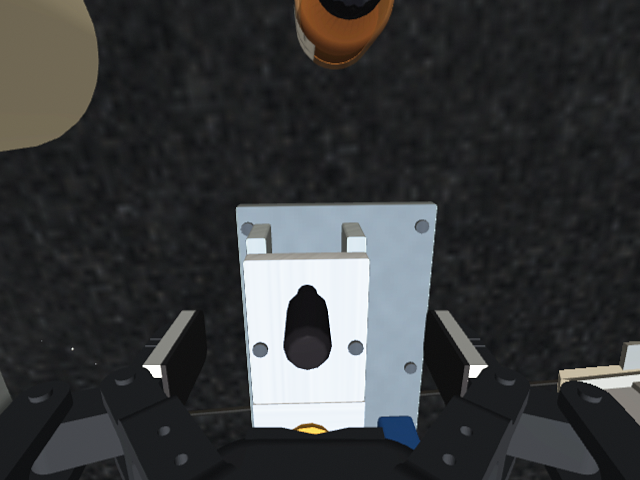

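Request:
{"api": "play_rows", "payload": {"increments": "0.004 0.001 -0.003 0; 0 0 0 0; 0 0 0 0; 0 0 0 0; 0 0 0 0; 0 0 0 0", "hand": 1, "squeeze": 25}}

```text
clock: 4.2
position: [0.5252, 0.3529, 0.0821]
ee_rot: [0.027, 0.698, -0.032, 0.715]
ft_force: [2.2, -0.2, -3.8]
grip_width: 0.199
```

```bash
python3 -c "
from h import *
plan([.524,.352,.078],-4.1,.02)"
```

```text
t 4.2 pos [0.5252 0.3529 0.0821] yaw -4.82 tilt x [ 0.0239 -0.0087 -0.9997] F [ 2.2 -0.2 -3.8] g 0.199
world delta [-0.0012 -0.0009 -0.0041] tool delta [ 0.0041 -0.001  -0.0012] turn -0.013 n 1
0.004 -0.0010 -0.0011 -0.013
```

Request:
{"api": "play_rows", "payload": {"increments": "0 -0.006 0 0; 0 -0.006 0 0; 0 -0.006 0 0; 0 -0.006 0 0; 0 -0.006 0 0; 0 -0.006 0 0; 0 0 0 0"}}

```text
clock: 4.9
position: [0.5224, 0.3141, 0.0821]
ee_rot: [0.028, 0.698, -0.032, 0.715]
ft_force: [1.0, 0.5, -2.1]
grip_width: 0.2
```

```bash
python3 -c "
from h import *
plan([.522,.309,.082],-4.1,.02)"
```

```text
t 4.9 pos [0.5224 0.3141 0.0821] yaw -4.86 tilt x [ 0.0244 -0.0069 -0.9997] F [ 1.   0.5 -2.1] g 0.2
world delta [-0.0004 -0.0051 -0.0001] tool delta [ 0.0002 -0.0051  0.0001] turn -0.013 n 1
0.000 -0.0051 0.0001 -0.013
```

Moved 39 mm freely; now creep to the stop.

Request:
{"api": "play_rows", "payload": {"increments": "0 -0.003 0 0; 0 -0.003 0 0; 0 -0.003 0 0; 0 -0.003 0 0"}}

```text
clock: 5.3
position: [0.5218, 0.3089, 0.0824]
ee_rot: [0.032, 0.696, -0.025, 0.717]
ft_force: [9.5, 16.1, -16.5]
grip_width: 0.198
```

Request:
{"api": "play_rows", "payload": {"increments": "0 -0.003 0 0; 0 -0.003 0 0"}}

```text
clock: 5.5
position: [0.5218, 0.3089, 0.0824]
ee_rot: [0.034, 0.695, -0.02, 0.718]
ft_force: [8.9, 15.4, -14.5]
grip_width: 0.198
```

Request:
{"api": "play_rows", "payload": {"increments": "0 0 0 0; 0 0 0 0; 0 0 0 0; 0 0 0 0; 0 0 0 0", "hand": -1}}

```text
clock: 6.0
position: [0.5221, 0.3081, 0.0829]
ee_rot: [0.034, 0.695, -0.02, 0.718]
ft_force: [0.2, 0.2, 0.3]
grip_width: 0.999
```

```bash
python3 -c "
from h import *
plan([.522,.309,.24],-4.1,.03)"
```

```text
t 6.0 pos [0.5221 0.3081 0.0829] yaw -4.38 tilt x [ 0.0331  0.0177 -0.9993] F [0.2 0.2 0.3] g 0.999
world delta [-1.000e-04  9.000e-04  1.571e-01] tool delta [-0.157   0.0041  0.0048] turn -0.005 n 6
-0.026 0.0002 -0.0000 -0.005; -0.026 0.0002 -0.0000 0.000; -0.026 0.0002 -0.0000 0.000; -0.026 0.0002 -0.0000 0.000; -0.026 0.0002 -0.0000 0.000; -0.026 0.0002 -0.0000 0.000
```

Request:
{"api": "play_rows", "payload": {"increments": "-0.026 0 0 0; -0.026 0 0 0; -0.026 0 0 0; -0.026 0 0 0; -0.026 0 0 0; -0.026 0 0 0; 0 0 0 0"}}

```text
clock: 6.7
position: [0.5161, 0.304, 0.2443]
ee_rot: [0.033, 0.696, -0.021, 0.717]
ft_force: [0.4, 0.5, -0.9]
grip_width: 0.999
```

```bash
python3 - <<'E'
from h import *
plan([.40,-.10,.26],-4.1,.045)
o=get_obs();c=camera('wrist');cv2.imwrite('pics/w4.png',c['img'])
t=camera('top');s=camera('scene');cv2.imwrite('pics/t4.png',cv2.resize(t['img'][215:285,185:285],(800,560),interpolation=cv2.INTER_CUBIC))
cv2.imwrite('pics/s4.png',cv2.resize(s['img'][270:400,205:345],(700,650)[:2],interpolation=cv2.INTER_CUBIC)[:600])
E
```

```text
t 6.7 pos [0.5161 0.304  0.2443] yaw -4.39 tilt x [ 0.031   0.0149 -0.9994] F [ 0.4  0.5 -0.9] g 0.999
world delta [-0.1161 -0.404   0.0157] tool delta [-0.0253 -0.4113 -0.0843] turn -0.005 n 9
-0.002 -0.0457 -0.0094 -0.005; -0.002 -0.0457 -0.0097 0.000; -0.002 -0.0457 -0.0097 0.000; -0.002 -0.0457 -0.0097 0.000; -0.002 -0.0457 -0.0097 0.000; -0.002 -0.0457 -0.0097 0.000; -0.002 -0.0457 -0.0097 0.000; -0.002 -0.0457 -0.0097 0.000; -0.002 -0.0457 -0.0097 0.000
```

View pics/w4.png

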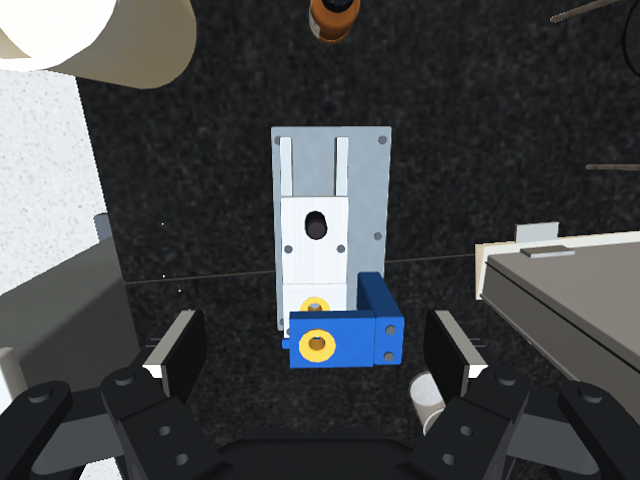

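View pics/s4.png

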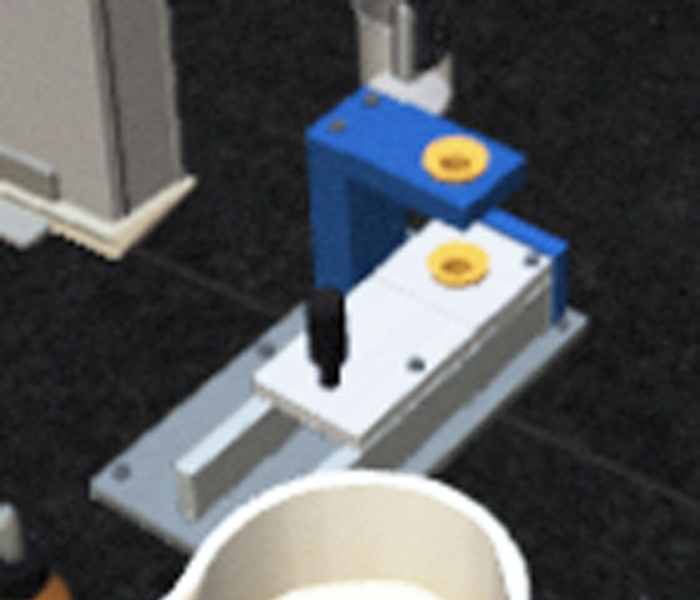

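```bash
python3 - <<'E'
from h import *
s=camera('scene');t=camera('top')
h=cv2.cvtColor(s['img'],cv2.COLOR_BGR2HSV);m=cv2.inRange(h,(12,110,120),(30,255,255));m[:280]=0;m[345:]=0;m[:,:215]=0;m[:,335:]=0
n,l,st,ce=cv2.connectedComponentsWithStats(m);print(st[1:],ce[1:])
for z in(.119,.058):
  for i in range(1,n): print(z,onz(s,*ce[i],z))
plan([.52,-.20,.25],-64,.045)
E
```

```text
[[290 298  12   8  81]
 [291 319  11   8  76]] [[295.56790123 301.56790123]
 [296.13157895 322.44736842]]
0.119 [0.51496515 0.21683188 0.119     ]
0.119 [0.47574955 0.27340996 0.119     ]
0.058 [0.55665014 0.1561319  0.058     ]
0.058 [0.5143747  0.21712454 0.058     ]
t 6.95 pos [0.5148 0.3025 0.2394] yaw -4.39 tilt x [ 0.025   0.0117 -0.9996] F [0.9 0.8 0.2] g 1.001
world delta [ 0.0052 -0.5025  0.0106] tool delta [-0.0164 -0.5005  0.0438] turn 1.04 n 12
-0.001 -0.0417 0.0036 0.130; -0.001 -0.0409 0.0090 0.130; -0.001 -0.0394 0.0142 0.130; -0.001 -0.0372 0.0192 0.130; -0.001 -0.0344 0.0239 0.130; -0.001 -0.0310 0.0281 0.130; -0.001 -0.0271 0.0319 0.130; -0.001 -0.0227 0.0352 0.130; -0.001 -0.0180 0.0378 0.000; -0.001 -0.0180 0.0378 0.000; -0.001 -0.0180 0.0378 0.000; -0.001 -0.0180 0.0378 0.000
```

Request:
{"api": "play_rows", "payload": {"increments": "-0.001 -0.042 0.004 0.13; -0.001 -0.041 0.009 0.13; -0.001 -0.039 0.014 0.13; -0.001 -0.037 0.019 0.13; -0.001 -0.034 0.024 0.13; -0.001 -0.031 0.028 0.13; -0.001 -0.027 0.032 0.13; -0.001 -0.023 0.035 0.13; -0.001 -0.018 0.038 0; -0.001 -0.018 0.038 0; -0.001 -0.015 0.032 0; -0.001 -0.01 0.02 0"}}

```text
clock: 8.15
position: [0.5025, -0.1896, 0.2326]
ee_rot: [0.392, 0.594, -0.38, 0.591]
ft_force: [0.7, 0.3, -0.3]
grip_width: 0.999
```

```bash
python3 - <<'E'
from h import *
camera('top');camera('top');camera('top')
plan([.521,-.208,.21],None,.045)
o=get_obs();c=camera('wrist');cv2.imwrite('pics/w5.png',c['img'])
h=cv2.cvtColor(c['img'],cv2.COLOR_BGR2HSV)
print(proj(c,[.521,-.208,.164],o),proj(c,[.521,-.208,.12],o))
plan([.521,-.208,.21],None,.045)
E
```

```text
t 8.3 pos [ 0.5027 -0.1879  0.2326] yaw -66.17 tilt x [ 0.0068  0.0168 -0.9998] F [-0.1  1.4 -0.2] g 0.997
world delta [ 0.0183 -0.0201 -0.0226] tool delta [0.0224 0.0083 0.026 ] turn 0 n 1
0.023 0.0086 0.0257 0.000
(np.float64(363.5344703306901), np.float64(251.0985298108901)) (np.float64(356.26935134472626), np.float64(231.20951063631537))
t 8.35 pos [ 0.5032 -0.1862  0.2329] yaw -66.03 tilt x [ 0.0073  0.0171 -0.9998] F [ 0.5  0.8 -0.4] g 1.001
world delta [ 0.0178 -0.0218 -0.0229] tool delta [0.0227 0.0071 0.0274] turn 0 n 1
0.023 0.0074 0.0271 0.000
```

View pics/w5.png

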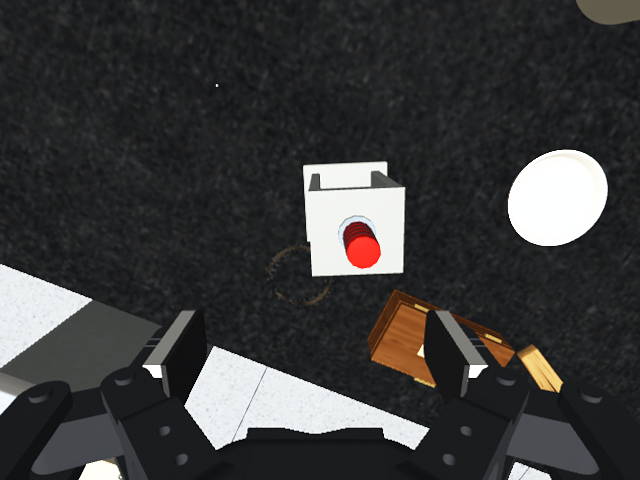

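Request:
{"api": "play_rows", "payload": {"increments": "0.006 0.002 0.009 0; 0.006 0.002 0.009 0; 0.006 0.002 0.009 0; 0.006 0.002 0 0; 0 0 0 0"}}

```text
clock: 8.85
position: [0.524, -0.2049, 0.2052]
ee_rot: [0.39, 0.596, -0.377, 0.592]
ft_force: [-0.1, 0.7, 0.5]
grip_width: 1.0
```

```bash
python3 - <<'E'
from h import *
camera('top')
plan([.521,-.208,.138],None,.01)
o=get_obs();c=camera('wrist');cv2.imwrite('pics/w6.png',c['img'])
print(proj(c,[.521,-.208,.164],o),proj(c,[.521,-.208,.12],o))
E
```

```text
t 8.9 pos [ 0.5239 -0.2051  0.2056] yaw -65.69 tilt x [ 0.0061  0.0182 -0.9998] F [ 0.4  0.4 -0. ] g 0.996
world delta [-0.0029 -0.0029 -0.0676] tool delta [ 0.0675 -0.0048  0.0024] turn 0 n 7
0.010 -0.0006 0.0002 0.000; 0.010 -0.0006 0.0002 0.000; 0.010 -0.0006 0.0002 0.000; 0.010 -0.0006 0.0002 0.000; 0.010 -0.0006 0.0002 0.000; 0.010 -0.0006 0.0002 0.000; 0.010 -0.0006 0.0002 0.000
(np.float64(321.0329948592646), np.float64(290.51030571173226)) (np.float64(320.8522740312368), np.float64(261.64538154706395))
```

View pics/w6.png

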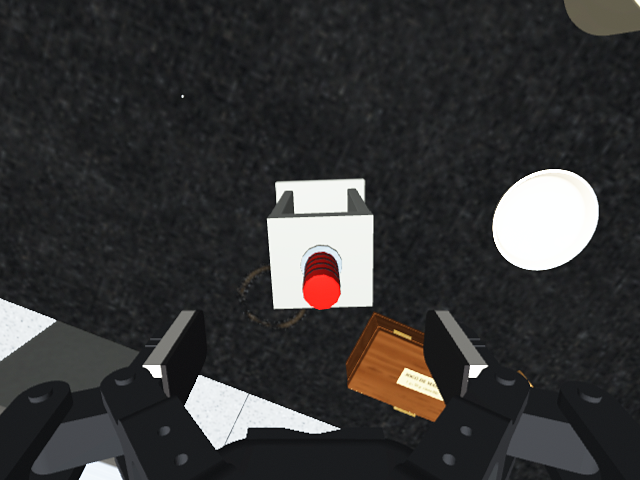

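Request:
{"api": "play_rows", "payload": {"increments": "0.01 -0.001 0 0; 0.01 -0.001 0 0; 0.01 -0.001 0.001 0; 0.01 -0.001 0 0; 0.01 -0.001 0.001 0; 0.01 0 0 0; 0.006 0 0 0; 0 0 0 0"}}

```text
clock: 9.75
position: [0.5196, -0.2078, 0.134]
ee_rot: [0.39, 0.596, -0.377, 0.592]
ft_force: [0.5, -0.2, 0.4]
grip_width: 0.997
```

```bash
python3 - <<'E'
from h import *
camera('top');camera('scene')
plan([.521,-.208,.138],None,.01)
o=get_obs();c=camera('wrist');cv2.imwrite('pics/w7.png',c['img'])
print(proj(c,[.521,-.208,.164],o),proj(c,[.521,-.208,.12],o))
E
```

```text
t 9.85 pos [ 0.5201 -0.2079  0.135 ] yaw -65.69 tilt x [ 0.0073  0.017  -0.9998] F [0.9 0.6 0.3] g 0.998
world delta [ 0.0009 -0.0001  0.003 ] tool delta [-0.003   0.0008  0.0004] turn 0 n 1
-0.003 0.0008 0.0005 0.000
(np.float64(318.9063915425273), np.float64(365.523530505823)) (np.float64(319.03117020587763), np.float64(305.44637385072946))
```

View pics/w7.png

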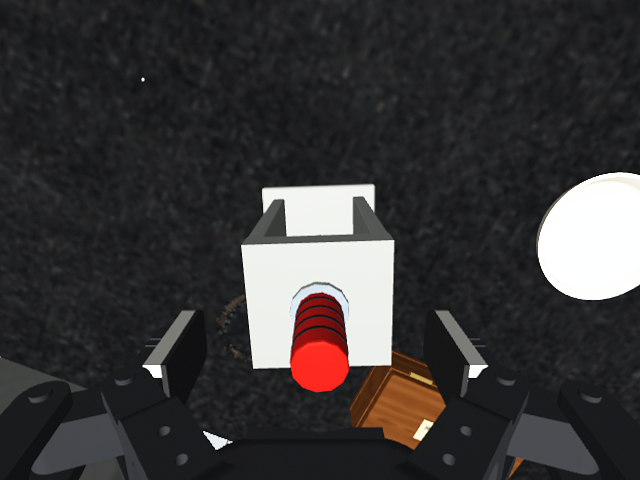

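Request:
{"api": "play_rows", "payload": {"increments": "-0.003 0.001 0.001 0; 0 0 0 0; 0 0 0 0; 0 0 0 0; 0 0 0 0; 0 0 0 0; 0 0 0 0", "hand": 1, "squeeze": 60}}

```text
clock: 10.6
position: [0.5229, -0.2089, 0.1406]
ee_rot: [0.39, 0.594, -0.377, 0.594]
ft_force: [1.1, 0.2, 0.1]
grip_width: 0.216
```

```bash
python3 - <<'E'
from h import *
camera('top')
plan([.521,-.208,.26],None,.02)
E
```

```text
t 10.65 pos [ 0.5229 -0.2089  0.1407] yaw -65.68 tilt x [ 0.011   0.0151 -0.9998] F [ 0.7 -0.2 -0.1] g 0.214
world delta [-0.0019  0.0009  0.1193] tool delta [-0.1193  0.0006 -0.0027] turn 0 n 6
-0.020 -0.0002 -0.0003 0.000; -0.020 -0.0002 -0.0003 0.000; -0.020 -0.0002 -0.0003 0.000; -0.020 -0.0002 -0.0003 0.000; -0.020 -0.0002 -0.0003 0.000; -0.020 -0.0002 -0.0003 0.000
```

Request:
{"api": "play_rows", "payload": {"increments": "-0.02 0.0003 -0.0002 0; -0.02 0.0003 -0.0002 0; -0.02 0.0003 -0.0002 0; -0.02 0.0003 -0.0002 0; -0.02 0.0003 -0.0002 0; -0.02 0.0003 -0.0002 0; -0.02 0.0003 -0.0002 0"}}

```text
clock: 11.35
position: [0.5213, -0.209, 0.2814]
ee_rot: [0.39, 0.596, -0.377, 0.593]
ft_force: [0.4, -0.1, -0.5]
grip_width: 0.219
```

```bash
python3 - <<'E'
from h import *
s=camera('scene');cv2.imwrite('pics/s8.png',cv2.resize(s['img'][120:280,300:460],(600,600),interpolation=cv2.INTER_CUBIC))
plan([.5155,.19,.28],None,.04)
o=get_obs();c=camera('wrist');cv2.imwrite('pics/w8.png',c['img'])
E
```

```text
t 11.4 pos [ 0.5225 -0.2092  0.285 ] yaw -65.68 tilt x [ 0.0104  0.0158 -0.9998] F [0.4 0.5 3.5] g 0.213
world delta [-0.007   0.3992 -0.005 ] tool delta [ 0.0112  0.1579 -0.3666] turn 0 n 10
0.001 0.0158 -0.0367 0.000; 0.001 0.0158 -0.0367 0.000; 0.001 0.0158 -0.0367 0.000; 0.001 0.0158 -0.0367 0.000; 0.001 0.0158 -0.0367 0.000; 0.001 0.0158 -0.0367 0.000; 0.001 0.0158 -0.0367 0.000; 0.001 0.0158 -0.0367 0.000; 0.001 0.0158 -0.0367 0.000; 0.001 0.0158 -0.0367 0.000
```

View pics/w8.png

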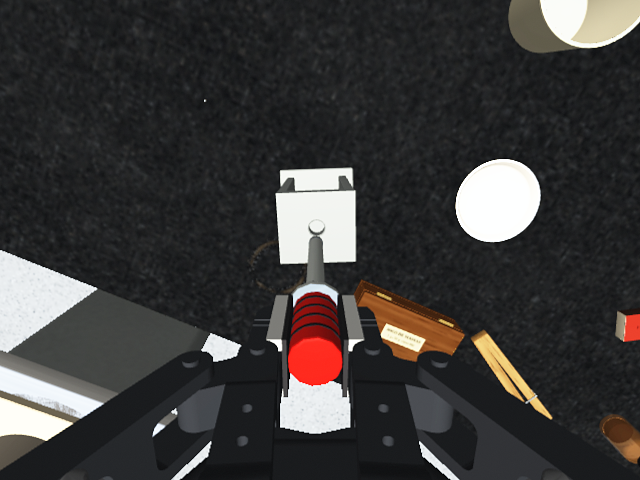

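View pics/s8.png

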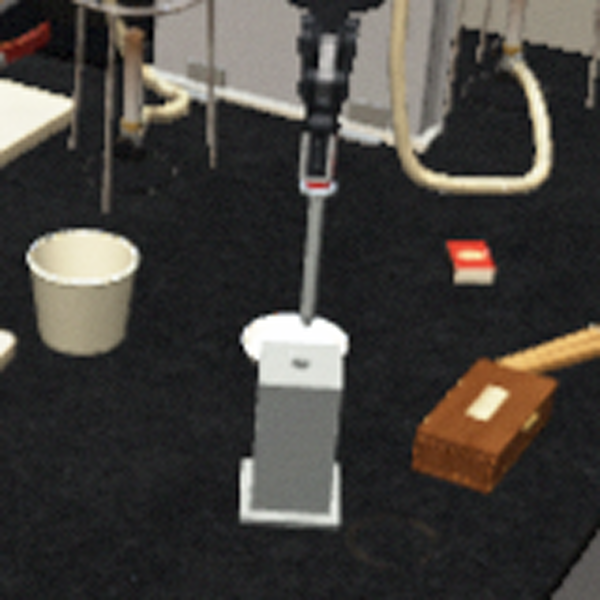

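Request:
{"api": "play_rows", "payload": {"increments": "0 0.008 -0.018 0; 0 0.014 -0.033 0; 0 0.017 -0.038 0; 0 0.017 -0.038 0; 0 0.017 -0.038 0; 0 0.017 -0.038 0; 0 0.017 -0.038 0; 0 0.017 -0.038 0; 0 0.017 -0.038 0; 0 0.014 -0.032 0; 0 0.008 -0.018 0; 0 0.003 -0.007 0; 0 0 0 0"}}

```text
clock: 12.75
position: [0.5086, 0.2239, 0.2769]
ee_rot: [0.386, 0.6, -0.378, 0.59]
ft_force: [-0.4, -0.5, -0.2]
grip_width: 0.214
```

```bash
python3 - <<'E'
from h import *
camera('top');camera('top');camera('top');camera('scene')
plan([.5155,.217,.28],-65.7,.01)
o=get_obs();c=camera('wrist');cv2.imwrite('pics/w9.png',c['img'])
print(proj(c,[.5145,.217,.119],o))
E
```

```text
t 12.95 pos [0.5101 0.221  0.2774] yaw -65.7 tilt x [-0.0041  0.0158 -0.9999] F [ 0.1 -0.3 -0.7] g 0.216
world delta [ 0.0054 -0.004   0.0026] tool delta [-0.0027  0.0033  0.0058] turn 0.0 n 1
-0.003 0.0033 0.0059 0.000
(np.float64(326.1018855541727), np.float64(222.03418783780234))
```

View pics/w9.png

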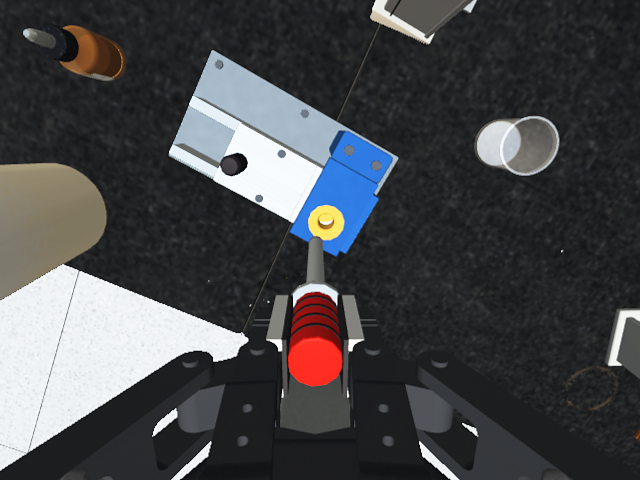

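```bash
cat >> h.py <<'E'
def tooldepth(c,u,v,x,o):
    T=np.array(c["tool_from_camera"]); d=T[:3,:3]@np.array([(u-c["cx"])/f(c),(v-c["cy"])/f(c),1.]); p0=T[:3,3]
    p=p0+d*(x-p0[0])/d[0]; return p, Rn.from_quat(o["ee_rot"]).as_matrix()@p+o["position"]
def brass(c,o,z=.119):
    h=cv2.cvtColor(c['img'],cv2.COLOR_BGR2HSV);m=cv2.inRange(h,(15,120,100),(32,255,255))
    ct=max(cv2.findContours(m,cv2.RETR_EXTERNAL,2)[0],key=cv2.contourArea)
    e=cv2.fitEllipse(ct); return e, onz(c,*e[0],z,o)
E
python3 - <<'E'
from h import *
o=get_obs();c=camera('wrist');im=c['img']
cv2.imwrite('pics/w10.png',cv2.resize(im[190:270,280:360],(640,640),interpolation=cv2.INTER_CUBIC)[:600])
e,p=brass(c,o);print(e,p); plan(p,None)
for v in (234,236,238): print(tooldepth(c,316,v,.1307,o))
s=camera('scene')
print(proj(s,[.5145,.217,.119]))
cv2.imwrite('pics/s10.png',cv2.resize(s['img'][220:340,235:355],(600,600),interpolation=cv2.INTER_CUBIC))
E
```

```text
((325.6762390136719, 222.26644897460938), (32.525203704833984, 34.27037048339844), 87.82437896728516) [0.51426182 0.21723449 0.119     ]
t 13.05 pos [0.5102 0.2211 0.2776] yaw -65.71 tilt x [-0.0039  0.0161 -0.9999] F [-0.7 -0.  -0.9] g 0.216
world delta [ 0.0041 -0.0039 -0.1586] tool delta [0.1585 0.0016 0.0078] turn 0 n 4
0.040 0.0005 0.0013 0.000; 0.040 0.0005 0.0013 0.000; 0.040 0.0005 0.0013 0.000; 0.040 0.0005 0.0013 0.000
(array([ 1.30700000e-01, -9.04097496e-05, -2.17368358e-04]), array([0.50948022, 0.22322018, 0.14682515]))
(array([ 0.1307    , -0.00161926, -0.00021615]), array([0.50808717, 0.22259026, 0.1468206 ]))
(array([ 0.1307    , -0.00315321, -0.00021494]), array([0.50668948, 0.22195825, 0.14681602]))
(np.float64(295.70076413291486), np.float64(301.6810442717596))
```

View pics/w10.png

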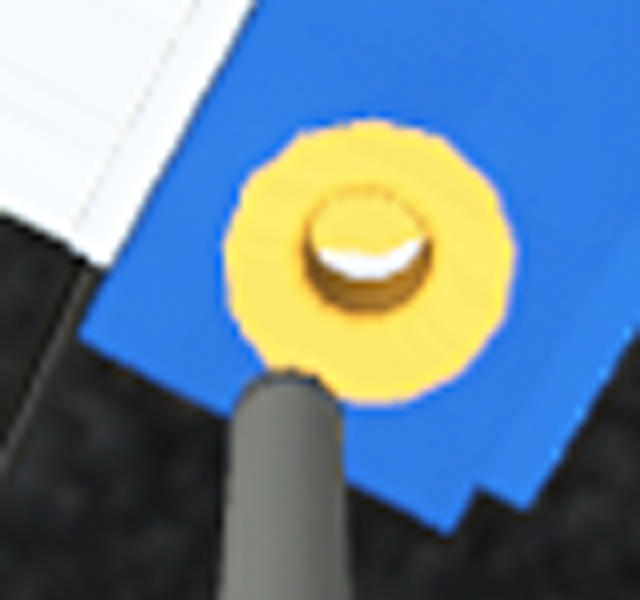

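View pics/s10.png

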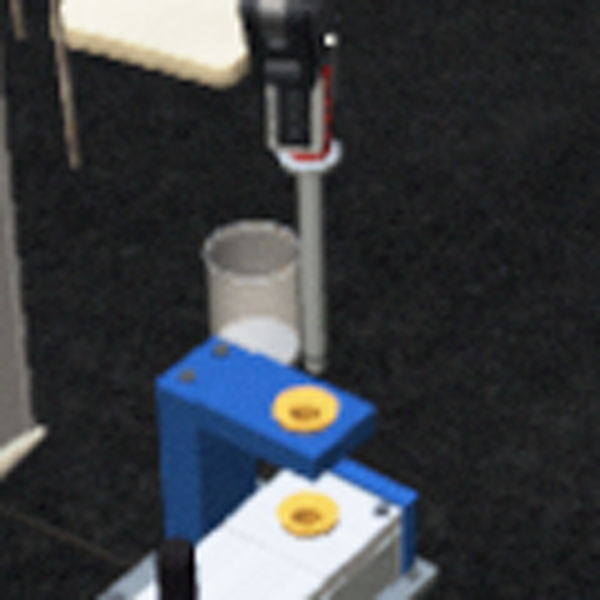

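```bash
python3 - <<'E'
from h import *
s=camera('scene');t=camera('top')
for p in ([.5059,.2216,.1468],[.5081,.2226,.1468],[.5045,.221,.1468],[.5059,.2216,.1418]): print(proj(s,p))
b=s['img'];cv2.imwrite('pics/s11.png',cv2.resize(b[270:310,275:325],(800,640)[:2],interpolation=cv2.INTER_CUBIC)[:600])
E
```

```text
(np.float64(297.6240606917035), np.float64(294.28948815213255))
(np.float64(296.5235064816369), np.float64(294.19342631401696))
(np.float64(298.3153665041009), np.float64(294.3595565140495))
(np.float64(297.65507057849123), np.float64(296.0827450468349))
```

View pics/s11.png

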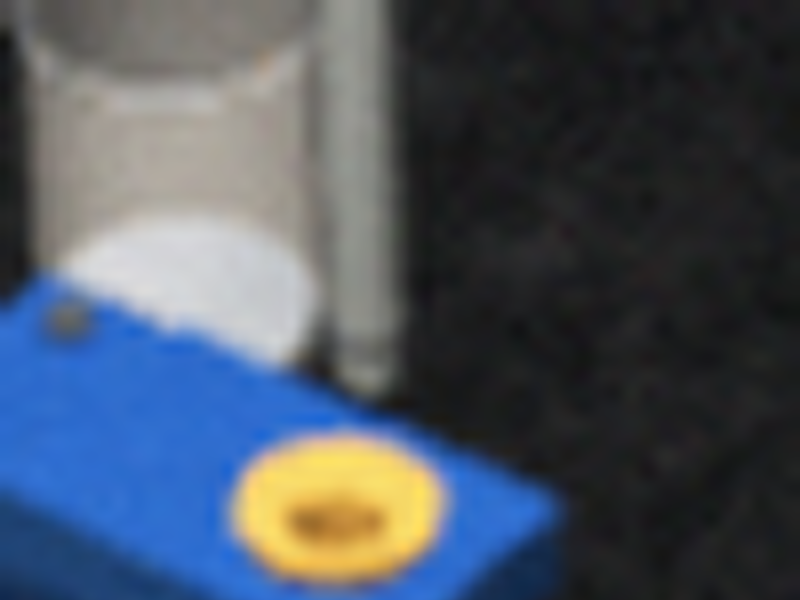

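Request:
{"api": "play_rows", "payload": {"increments": "0 0 0 -0.14; 0 0 0 -0.14; 0 0 0 -0.14; 0 0 0 -0.14; 0 0 0 -0.14; 0 0 0 -0.14; 0 0 0 -0.14; 0 0 0 -0.14; 0 0 0 -0.14; 0 0 0 -0.13; 0 0 0 0"}}

```text
clock: 14.3
position: [0.5115, 0.218, 0.2784]
ee_rot: [-0.098, 0.699, 0.109, 0.7]
ft_force: [-0.2, -0.4, -0.7]
grip_width: 0.217
```

```bash
python3 - <<'E'
from h import *
camera('top');camera('top');s=camera('scene')
plan([.5144,.2172,.28],None,.01)
o=get_obs();c=camera('wrist');cv2.imwrite('pics/w12.png',c['img'])
e,p=brass(c,o);print(e,p)
p,w=tooldepth(c,316,236,.1307,o); R=Rn.from_quat(o["ee_rot"]).as_matrix()
tip=o["position"]+R@np.array([.1307,-.004,-.0002]);g=o["position"]+R@np.array([-.011,-.0014,0]);print("tip",tip,"lean",(tip-g)/.1417, proj(s,tip))
b=s['img'];cv2.imwrite('pics/s12.png',cv2.resize(b[270:310,275:325],(800,640)[:2],interpolation=cv2.INTER_CUBIC)[:600])
E
```

```text
t 14.45 pos [0.5115 0.2182 0.2785] yaw 16.52 tilt x [-0.0014  0.015  -0.9999] F [-0.6 -0.9 -0.8] g 0.211
world delta [ 0.0029 -0.001   0.0015] tool delta [-0.0015 -0.0017  0.0025] turn 0 n 1
-0.002 -0.0018 0.0025 0.000
((317.3382263183594, 229.2899169921875), (30.647502899169922, 34.338539123535156), 89.63262939453125) [0.51348739 0.21822557 0.119     ]
tip [0.51221444 0.2162497  0.14772491] lean [ 0.00243316 -0.0029466  -1.00016202] (np.float64(296.56078473412106), np.float64(291.67828534982226))
```

View pics/w12.png

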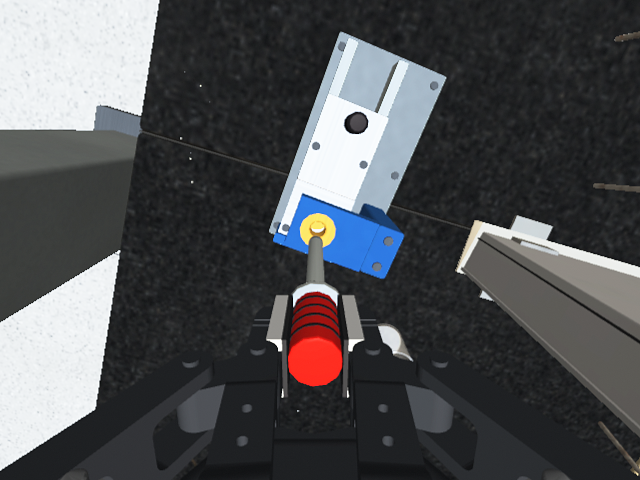

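View pics/s12.png

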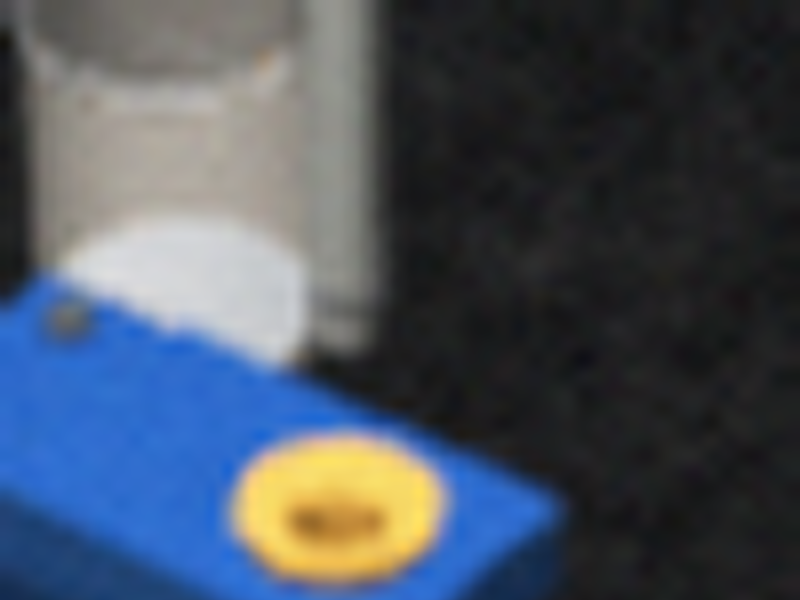

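Request:
{"api": "play_rows", "payload": {"increments": "0.004 0.0005 0.001 0; 0.004 0.0003 0.001 0; 0.004 0 0 0; 0.004 0 0 0"}}

```text
clock: 14.9
position: [0.5133, 0.2202, 0.2616]
ee_rot: [-0.095, 0.699, 0.105, 0.7]
ft_force: [-0.9, -0.6, 0.1]
grip_width: 0.218
```

```bash
cat > chk.py <<'E'
from h import *
import sys
n=sys.argv[1]
camera('top');s=camera('scene')
plan([.5144,.2172,.154],None,.01)
o=get_obs();c=camera('wrist')
e,p=brass(c,o);print(e,p)
R=Rn.from_quat(o["ee_rot"]).as_matrix()
tip=o["position"]+R@np.array([.1307,-.004,-.0002]);g=o["position"]+R@np.array([-.011,-.0014,0]);print("tip",tip,"lean",(tip-g)/.1417, proj(s,tip))
b=s['img'];A=cv2.resize(b[260:340,260:330],(350,400),interpolation=cv2.INTER_CUBIC)
B=cv2.resize(c['img'][180:280,270:370],(400,400),interpolation=cv2.INTER_CUBIC)
cv2.imwrite(f'pics/c{n}.png',np.hstack([A,B]))
E
python3 chk.py 1
```

```text
t 15.0 pos [0.5131 0.22   0.2613] yaw 16.31 tilt x [-0.0013  0.0144 -0.9999] F [-0.9 -0.2 -1.2] g 0.216
world delta [ 0.0013 -0.0028 -0.1073] tool delta [ 0.1072 -0.0046  0.0002] turn 0 n 11
0.010 -0.0003 0.0000 0.000; 0.010 -0.0003 0.0000 0.000; 0.010 -0.0003 0.0000 0.000; 0.010 -0.0003 0.0000 0.000; 0.010 -0.0003 0.0000 0.000; 0.010 -0.0003 0.0000 0.000; 0.010 -0.0003 0.0000 0.000; 0.010 -0.0003 0.0000 0.000; 0.010 -0.0003 0.0000 0.000; 0.010 -0.0003 0.0000 0.000; 0.010 -0.0003 0.0000 0.000
((315.0857849121094, 237.09202575683594), (33.67485046386719, 34.194149017333984), 18.208478927612305) [0.51379813 0.21773864 0.119     ]
tip [0.51382949 0.21797555 0.13054361] lean [ 0.00246497 -0.00357614 -1.00015989] (np.float64(295.626700751807), np.float64(297.96820066619125))
```

View pics/c1.png

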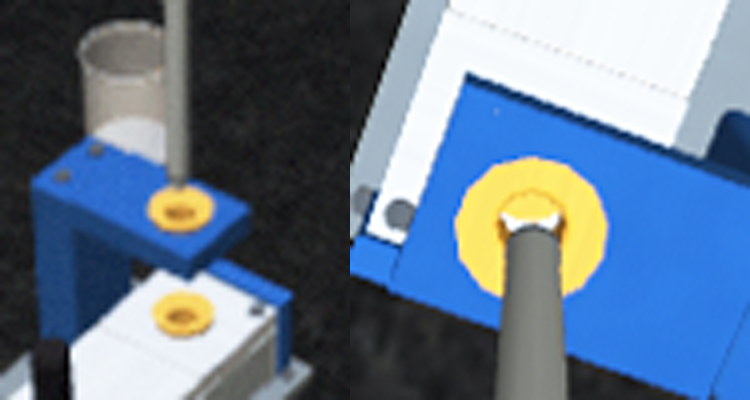

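Request:
{"api": "play_rows", "payload": {"increments": "0.005 -0.0003 0 0; 0.005 -0.0002 0 0; 0.005 -0.0001 0 0; 0.005 -0.0001 0 0; 0.005 -0.0001 0 0"}}

```text
clock: 15.55
position: [0.5137, 0.2197, 0.2353]
ee_rot: [-0.095, 0.699, 0.105, 0.701]
ft_force: [0.1, -0.1, -1.5]
grip_width: 0.216
```

```bash
python3 chk.py 2
```

```text
t 15.65 pos [0.5134 0.2195 0.2349] yaw 16.3 tilt x [-0.001   0.0146 -0.9999] F [-0.7  0.8 -0.8] g 0.215
world delta [ 0.001  -0.0023 -0.0809] tool delta [ 0.0809 -0.0037  0.    ] turn 0 n 9
0.009 -0.0003 0.0000 0.000; 0.009 -0.0003 0.0000 0.000; 0.009 -0.0003 0.0000 0.000; 0.009 -0.0003 0.0000 0.000; 0.009 -0.0003 0.0000 0.000; 0.009 -0.0003 0.0000 0.000; 0.009 -0.0003 0.0000 0.000; 0.009 -0.0003 0.0000 0.000; 0.009 -0.0003 0.0000 0.000
((314.7210388183594, 247.10548400878906), (35.91775894165039, 37.66569519042969), 87.54306030273438) [0.51383086 0.21734007 0.119     ]
tip [0.51422115 0.21754048 0.10416449] lean [ 0.00284413 -0.00338965 -1.00015953] (np.float64(295.77332654256054), np.float64(307.00407146703685))
```

View pics/c2.png

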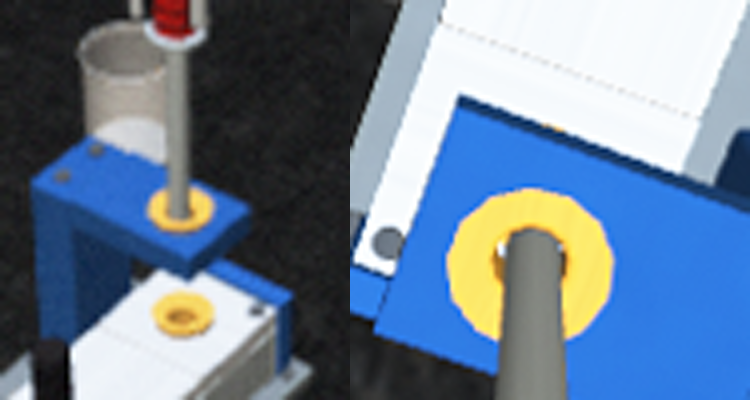

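Request:
{"api": "play_rows", "payload": {"increments": "0.006 -0.0001 0 0; 0.006 -0.0001 0 0; 0.006 -0.0001 0 0; 0.006 -0.0001 0 0; 0.006 -0.0001 0 0; 0.005 0 0 0"}}

```text
clock: 16.3
position: [0.514, 0.2197, 0.1982]
ee_rot: [-0.095, 0.699, 0.105, 0.701]
ft_force: [-0.3, 0.0, -1.5]
grip_width: 0.214
```

```bash
python3 chk.py 3
```

```text
t 16.4 pos [0.5137 0.2196 0.1979] yaw 16.29 tilt x [-3.000e-04  1.470e-02 -9.999e-01] F [-0.1 -1.1 -0.1] g 0.216
world delta [ 0.0007 -0.0024 -0.0439] tool delta [ 0.0439 -0.0031 -0.0002] turn 0 n 5
0.009 -0.0005 -0.0000 0.000; 0.009 -0.0005 -0.0000 0.000; 0.009 -0.0005 -0.0000 0.000; 0.009 -0.0005 -0.0000 0.000; 0.009 -0.0005 -0.0000 0.000
((313.80682373046875, 265.263916015625), (40.05896759033203, 45.121910095214844), 91.66352844238281) [0.51361145 0.21719601 0.119     ]
tip [0.51463054 0.21762731 0.06720047] lean [ 0.0034675  -0.00331141 -1.00015783] (np.float64(295.8530386255804), np.float64(319.48201340885987))
```

View pics/c3.png

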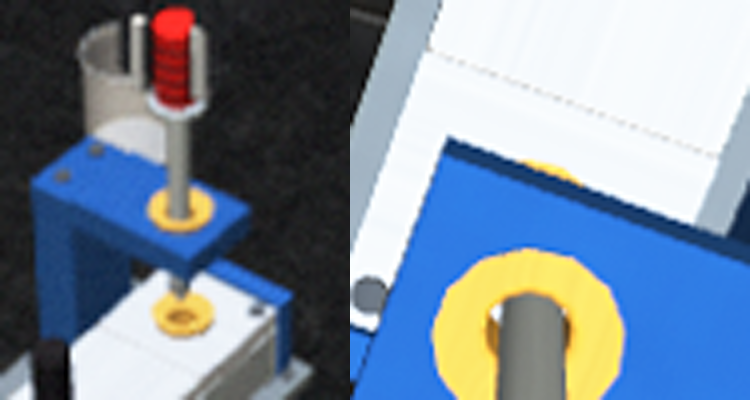

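Request:
{"api": "play_rows", "payload": {"increments": "0.005 -0.0001 0 0; 0.005 -0.0001 0 0; 0.005 -0.0001 0 0; 0.005 -0.0001 0 0"}}

```text
clock: 16.85
position: [0.5144, 0.2197, 0.178]
ee_rot: [-0.095, 0.699, 0.105, 0.701]
ft_force: [-0.3, -0.7, -0.7]
grip_width: 0.214
```

```bash
python3 chk.py 4
```

```text
t 16.95 pos [0.5142 0.2196 0.1776] yaw 16.29 tilt x [ 6.000e-04  1.470e-02 -9.999e-01] F [ 0.  -0.2 -0.7] g 0.21
world delta [ 0.0002 -0.0024 -0.0236] tool delta [ 0.0236 -0.0027 -0.0006] turn 0 n 3
0.008 -0.0008 -0.0001 0.000; 0.008 -0.0008 -0.0001 0.000; 0.008 -0.0008 -0.0001 0.000
((313.20050048828125, 274.33709716796875), (38.905277252197266, 49.50724411010742), 84.00567626953125) [0.51316737 0.21909905 0.119     ]
tip [0.51516619 0.21763299 0.04687192] lean [ 0.00439301 -0.00328995 -1.00015426] (np.float64(295.7928268900508), np.float64(326.10521142971277))
```

View pics/c4.png

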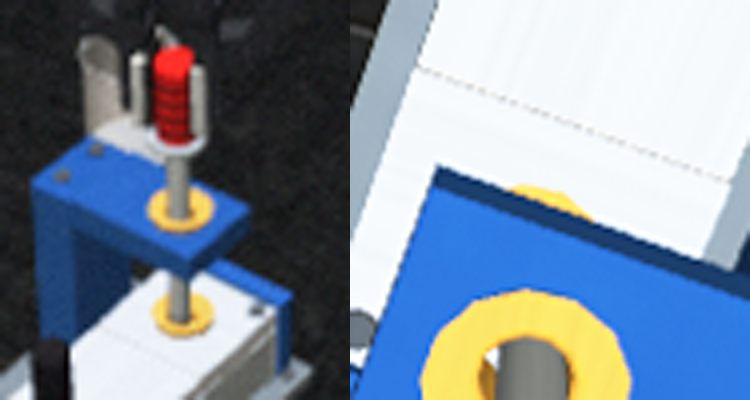

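Request:
{"api": "play_rows", "payload": {"increments": "0.005 -0.0001 -0.0004 0; 0.005 -0.0001 -0.0003 0; 0.005 -0.0001 -0.0002 0; 0.005 0 -0.0002 0; 0.002 0 0 0"}}

```text
clock: 17.5
position: [0.5136, 0.2197, 0.1547]
ee_rot: [-0.095, 0.698, 0.105, 0.701]
ft_force: [-0.1, -0.4, -0.8]
grip_width: 0.215
```

```bash
python3 chk.py 5
```

```text
t 17.6 pos [0.5136 0.2197 0.155 ] yaw 16.29 tilt x [ 0.0019  0.0155 -0.9999] F [ 0.5  0.6 -0.2] g 0.21
world delta [ 0.0008 -0.0025 -0.001 ] tool delta [ 0.0009 -0.0027  0.    ] turn 0 n 1
0.001 -0.0026 0.0000 0.000
((314.5487060546875, 291.64990234375), (43.65156173706055, 51.81694412231445), 87.52871704101562) [0.51339787 0.21916435 0.119     ]
tip [0.51480091 0.21785718 0.02420975] lean [ 0.00572702 -0.00253254 -1.00014971] (np.float64(296.021688453958), np.float64(333.55099136791756))
```

View pics/c5.png

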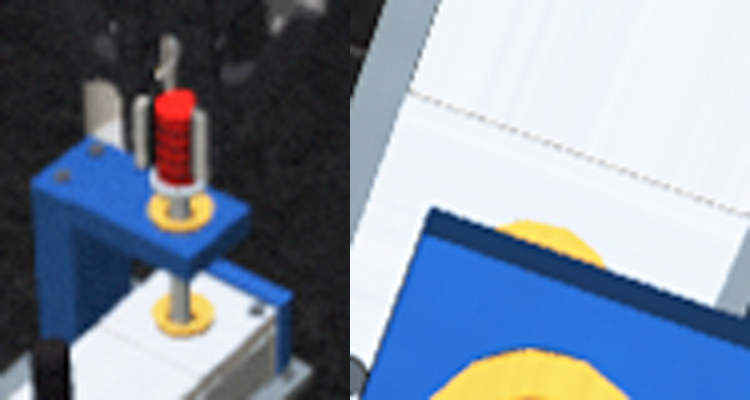

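```bash
python3 - <<'E'
from h import *
s=camera('scene');t=camera('top')
C=-np.array(s["R"]).T@np.array(s["t"]); u=C[:2]-[.5142,.2175]; u/=np.linalg.norm(u)
for z in (.129,.132,.134,.136): print(z,proj(s,[.5142+.013*u[0],.2175+.013*u[1],z]))
for z in (.174,.178,.182): print('top',z,proj(s,[.5142,.2175,z]))
b=s['img'];cv2.imwrite('pics/s20.png',cv2.resize(b[275:325,270:320],(600,600),interpolation=cv2.INTER_CUBIC))
a=t['img'];cv2.imwrite('pics/t20.png',a)
h=cv2.cvtColor(b,cv2.COLOR_BGR2HSV);m=cv2.inRange(h,(12,110,120),(30,255,255));m[:310]=0;m[345:]=0;m[:,:270]=0;m[:,320:]=0
print(cv2.boundingRect(m))
m=cv2.inRange(h,(0,150,80),(6,255,255));m[:260]=0;m[320:]=0;m[:,:270]=0;m[:,320:]=0;print('red',cv2.boundingRect(m))
o=get_obs();print(o['clock'],o['position'],np.abs(o['joint_velocities']).max(),o['ft_force'])
E
```

```text
0.129 (np.float64(295.6935803943355), np.float64(302.12642060045334))
0.132 (np.float64(295.6722342174411), np.float64(301.0628890180617))
0.134 (np.float64(295.65796947594174), np.float64(300.35217612673813))
0.136 (np.float64(295.6436774780833), np.float64(299.6401052405504))
top 0.174 (np.float64(295.29211890149793), np.float64(282.12438562904424))
top 0.178 (np.float64(295.26250451091875), np.float64(280.64890644463844))
top 0.182 (np.float64(295.2327754467709), np.float64(279.1677138735919))
(291, 319, 11, 8)
red (291, 277, 8, 20)
17.75 [0.51383997 0.2197755  0.15551732] 0.0029403753420946905 [ 0.13208605 -0.9202337   0.1783635 ]
```

View pics/s20.png

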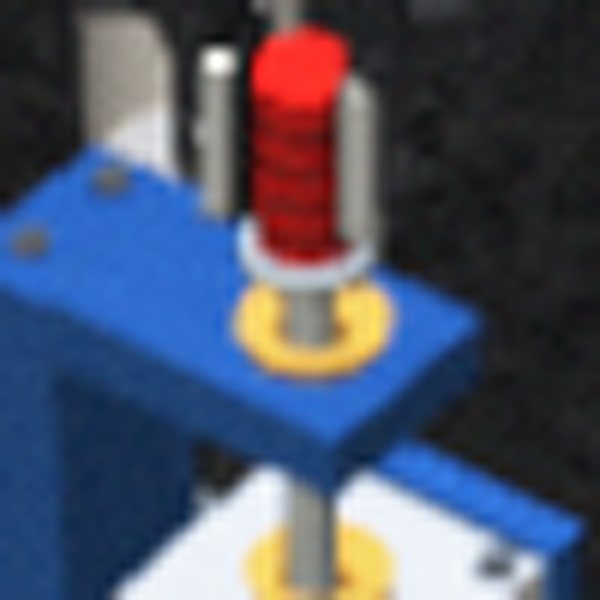

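View pics/t20.png

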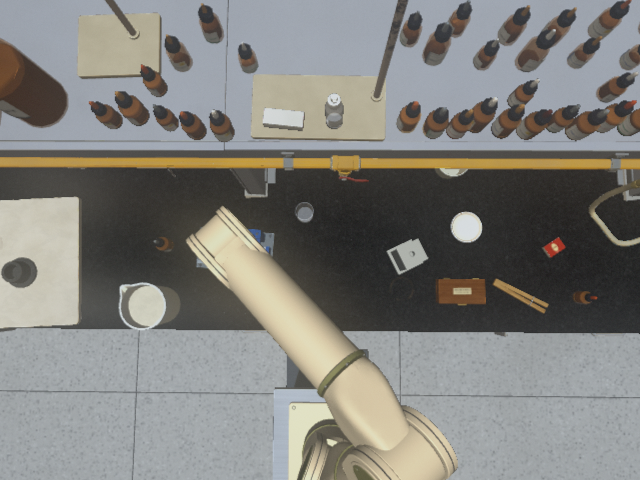

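Request:
{"api": "play_rows", "payload": {"increments": "0.001 0 0 0; 0 0 0 0; 0 0 0 0"}}

```text
clock: 18.05
position: [0.514, 0.2198, 0.1548]
ee_rot: [-0.095, 0.698, 0.105, 0.702]
ft_force: [-0.2, -0.6, -0.6]
grip_width: 0.214
```

```bash
python3 - <<'E'
from h import *
for i in range(4): s=camera('scene')
o=get_obs();print(o['clock'],o['position'],np.abs(o['joint_velocities']).max(),o['ft_force'],o['grip_width'])
R=Rn.from_quat(o["ee_rot"]).as_matrix();print(o["position"]+R@np.array([.1307,-.004,-.0002]))
h=cv2.cvtColor(s['img'],cv2.COLOR_BGR2HSV);m=cv2.inRange(h,(12,110,120),(30,255,255));m[:310]=0;m[345:]=0;m[:,:270]=0;m[:,320:]=0
print(cv2.boundingRect(m))
E
```

```text
18.25 [0.51399206 0.21981348 0.15483327] 0.001530064417144638 [ 0.51867648 -0.6641201   0.0118726 ] 0.21318149998208144
[0.51532832 0.21793726 0.02409221]
(291, 319, 11, 8)
```

Point at 24 mm, still, no contact load, carriage still home.

```bash
python3 -c "
from h import *
print(workorder.hand_in())"
```

```text
the job is handed in; nothing more can be done
None
```

The carriage is home against its blue stop. The pin is threaded point down through both bushings and still held in the gripper. I handed the job in at about 18 s of the 58 s allowed.

**Carriage:** I gripped the black knob and slid it about 44 mm until it stopped, at about 16 N along the slide. Afterwards the two bushings were in line to within about 0.6 mm in the scene camera. The lower bushing had not moved at the last check.

**Pin:** It is held with a 60 N grip. By arm kinematics the point is at about 24 mm, which is midway between the bushing's underside (38 mm) and the base plate (10 mm). The force on the wrist was under 1 N and the arm was still.

**Checks that disagreed or were weak:**
- **Point height:** The scene picture put the collar and grip about 2 to 5 mm higher than the arm did. I lowered the pin by 1 mm and otherwise trusted the arm reading. I did not re-measure the height in the picture afterwards.
- **Bushing position:** The camera estimates differed by up to about 2.5 mm.
- **Pin lean:** By the arm reading, the pin leaned about 0.4° at the last check, less than the bore clearance.

**Bystanders:** The beaker, dish and bottle look to be in their original places in the last top view.

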